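# Kickstand down and frame held plumb on the barometer bench

## Robot

A 7-joint arm with a two-finger parallel gripper is mounted at the origin on the work surface. World frame = base frame: x ahead of the robot, y to its left, z up, the work surface at z = 0. Lengths are in m, angles in rad, forces in N, time in s.
With the tool pointing down it reaches from about 0.35 to 0.9 m from the base axis. Payload 19.9 kg.
Tool frame: the origin (TCP) lies midway between the tips of the shut fingers; the grasp point (between the pads) lies 19 mm behind it (r.pinch_z is the distance from the TCP to the grasp point, in m); z points along the fingers, y is the line along which they close (so a half turn about z gives the same grasp; the last joint's range is limited). The gripper opens to 85 mm and grips with 20 to 120 N. Pads are 22 mm wide; open, the fingers measure 114 mm over their backs; the gripper's body (76 mm by 85 mm) begins 54 mm behind the grasp point. The pads swing forward as they close: fully open they stand 13 mm farther back than shut.
Start: joints at [-1.248, 0.417, -0.01, 1.614, 0.005, 1.111, -0.053], TCP at [0.222, 0.584, 0.231] pointing down, gripper open.
Joint ranges: [-2.81, 2.81], [-0.39, 2.02], [-1.27, 1.25], [0.06, 2.57], [-1.19, 4.33], [0.19, 2], [-2.82, 2.82]. Speed limits (rad/s): [1.89, 1.89, 2.39, 2.39, 3.01, 3.01, 3.01].

## Interface

Orientations are given as a unit quaternion [x, y, z, w].
In Python, from plant import status, optics, job, r gives the robot as it stands.
- The arm moves only by the tool arm_command, never from a script. Its argument "rows" is a list of rows, each a list of 3 entries, a list of its own where there are three numbers: the turn, a rotation vector about the tool's x, y, z in units of 60 degrees (1.0 is 60 degrees), then the shift along the tool's x, y, z in units of 10 cm (1.0 is 10 cm), then the gripper's target within -1 to 1 (fully open at 1, half-way at 0, shut at -1). A call has 1 to 10 rows; each row is the pose to reach, as a shift and turn from the pose commanded when the call began, along the tool's axes at that moment; what a row does not reach only later rows make up. A row lasts 1/12 s, in which the tool goes at most 41.7 mm and 7.16 degrees, less where a joint would pass 70% of its speed; a pose out of reach is approached as far as the arm can. A call with a number of a shift or a turn outside -1 to 1 is refused whole. A call with a gripper value outside its range is refused whole. The fingers move at their own pace and stop on an object; the grip force is fixed at half the most. Time passes only in rows, so rows that repeat a pose let the fingers close. It gives the time, the measured TCP pose, the force, the opening and the grip force at its end, in the units of the state.
- status.observe(): the state, without advancing time (a new reading comes with each control period).
- optics.grab_frame(name): name is "scene" or "side" or "wrist"; returns a dict with "image" (420x560x3 uint8, blue, green, red), "mtx" (3x3 intrinsics, pixels), "k1" (the pictures are not rectified: a ray, as slopes to the right and down, at radius r is drawn at 1 + k1 r^2 times it, then the intrinsics apply), "world_from_camera" (4x4, takes a point from camera to world coordinates). Camera axes: x right, y down, z forward; pixel columns grow to the right and rows downward; lengths in m; the calibration is good to about 2 mm. A picture is of the moment at which its call begins. There is no depth.
- job.sign_off(): hands the job in; it is judged then, once.
The state is a dict: "t": time; "joint_positions": joint angles; "joint_vel": joint speeds; "tau": joint torques, N m; "ee_pos": TCP position; "orientation": TCP orientation; "force": force on the tool from outside, world axes, zero at the start; "torque": the same for the moment, N m; "width": finger opening in m; "gripper_force": force on a finger pad.
Only numpy, scipy, OpenCV 4.12 (cv2) and the standard library are available. Lean on these libraries where they do the work, as an engineer would, in place of code of your own. Each camera call takes 0.05 s, during which the arm holds its last target. There are 200 camera calls.

## Task

Ready the tilting barometer frame for a reading: while the frame still leans back on its rests, flip its folded kickstand forward over centre until it is fully down. Then bring the frame up by its top bar and finish while still holding it upright and still in the gripper: do not let go, it would tip back. Leave the other things on the bench where they are.

Things in the scene. Friction and masses are not known exactly. Their poses are not given: they have to be found in the camera images.
- stand: Fixed dark steel base plate (150 x 160 x 12 mm) of the tilting frame. Origin on the bench straight below the hub's middle; x axis to the back (the way the frame leans, roughly away from the robot), y to the left along the hub, z up. Hub axis: level, along y, 35 mm above the bench. Two rests (posts with buffers) at y = +-50 mm, x = 47 to 69 mm, 97 mm tall.
- frame (a joint): Lean of the aluminium frame (two 12 mm uprights at y = +-50 mm) about the hub, rad: 0 upright, positive leaning back (base's +x); starts on its rests at 0.42, stops at -0.12. About 0.8 kg with a wooden cup fixed on its back: let go, it always tips back to 0.42. About 1 N at the top bar holds it upright, 2.5 N lifts it off the rests.
- bar (a point): Middle of the frame's round top bar: 16 mm diameter, 124 mm long along the base's y, 190 mm from the hub axis (225 mm above the bench when upright, about 208 mm leaning back), moving on an arc about the hub. The 88 mm between the uprights are free to grip from above; the bar may turn between the fingers.
- kickstand (a joint): Angle of the kickstand on the frame, rad: 0 folded up (0.15 rad farther back than the uprights), 2.506 fully down. Turns freely forward (base's -x) on a pivot on the left (+y) upright, 75 mm from the hub axis. Straight up at 0.57 while the frame leans 0.42: short of that it falls back, well past it it falls fully down. Down, frame upright, its foot hangs 10 mm off the bench.
- foot (a point): Grip point on the kickstand's rubber foot, a level round bar of 14 mm diameter from y = 69 to 127 mm of the base, at the end of the leg (10 mm rod at y = 75 mm, 130 mm from pivot to foot). The point is on the bar's centre line at y = 110 mm. Folded, it is about 97 mm behind the hub axis (base's x) and 215 mm above the bench.
- cistern: Bystander: loose dark wooden barometer cistern, 60 mm diameter, 90 mm tall, beside the base; origin under its centre.
- bulb_cup: Bystander: glass bulb in a pewter cup, 68 mm diameter, 96 mm tall, behind the base; origin under its centre.
- vernier: Bystander: silver-plated vernier slider, 60 x 34 x 34 mm, left of the base; origin under its centre.
- screwdriver: Bystander: screwdriver, 180 mm long, lying on the left.
- brush: Bystander: brush, 170 mm long, lying on the right.
- weight: Bystander: brass weight with a knob, 44 mm diameter, 56 mm tall, on the right.
- jar: Bystander: jar, 60 mm diameter, 80 mm tall, on the left at the back.

How it is judged:
On the way, in this order (a step that is already met when the one before it is completed fails the run):
1. the kickstand is fully down while the frame still leans back (value of joint kickstand above 2.4 rad and value of joint frame above 0.25 rad), for 0.2 s.
2. the gripper holds the frame upright (value of joint frame between -0.06 and 0.06 rad and contact force between the fingers and frame above 0.4 N), for 0.3 s.
At the end, for the whole second after the job is handed in: The program ends holding: the fingers press on the frame with over 0.4 N and keep it still (under 0.1 rad/s) within 0.06 rad of upright, with the kickstand down (over 2.4 rad) (all of step 2 and velocity of joint frame between -0.1 and 0.1 rad/s and value of joint kickstand above 2.4 rad); the arm keeps its last pose, push and grip.
It fails at once if a bystander is moved by more than 30 mm (distance of any of cistern, bulb_cup, vernier, screwdriver, brush, weight, jar from where it was at the start of the episode above 0.03 m).
It also fails if it takes over 45 s, if anything falls off the work surface, if the arm or the gripper's body presses on something with over 40 N, if the wrist force passes 120 N, or if a joint passes its speed limit or range.

## Working session

There is one attempt and no reset: what is moved stays moved. The work goes in short steps, Python scripts to look and compute and a tool call to move; the robot and the scene stay as the last step left them, time stands still between calls to the robot, and variables do not carry over. Pictures are saved under pics/ and viewed, at most 10 in all, crops included, and the job is handed in when it is done.

Besides the shell and the picture viewer there is one more tool, called as name(argument=value, ...) on one line, values as JSON. arm_command: Moves the arm, as the interface text tells. Its arguments: {"type":"object","properties":{"rows":{"type":"array"}},"required":["rows"]}

```bash
mkdir -p pics; ls; python3 - <<'E'
from plant import status, optics, job, r
import cv2,numpy as np
s=status.observe(); print(s)
for n in("scene","side"):
    f=optics.grab_frame(n); cv2.imwrite(f"pics/{n}0.png",f["image"]); print(n,f["mtx"].round(1).tolist(),f["k1"],f["world_from_camera"].round(3).tolist())
E
```

```text
pics
{'t': 0.0, 'joint_positions': array([-1.24848243,  0.41797749, -0.01029497,  1.61414374,  0.0046937 ,
        1.11070343, -0.0529956 ]), 'joint_vel': array([-0.00085024, -0.00058881, -0.00249107,  0.00069752,  0.00030447,
       -0.00052385, -0.00152734]), 'tau': array([-1.14503466e-03, -8.64440846e+01,  6.78508803e-01, -4.34902418e+01,
        1.91382092e-02,  7.45997851e-03,  3.19698972e-05]), 'ee_pos': array([0.22229398, 0.58377454, 0.2306709 ]), 'orientation': array([ 1.80904182e-01,  9.83500540e-01, -6.00555062e-04, -6.56067412e-05]), 'force': array([0.18802471, 0.5694169 , 0.00240068]), 'torque': array([-0.01791359,  0.00623706, -0.00343595]), 'gripper_force': 0.0, 'width': 0.08515643835516251}
scene [[413.3, 0.0, 282.1], [0.0, 413.3, 201.1], [0.0, 0.0, 1.0]] -0.09396624946413036 [[-0.856, 0.369, -0.361, 0.905], [0.516, 0.602, -0.609, 0.593], [-0.007, -0.708, -0.706, 0.842], [0.0, 0.0, 0.0, 1.0]]
side [[519.7, 0.0, 280.6], [0.0, 519.7, 221.6], [0.0, 0.0, 1.0]] -0.1500578538290057 [[0.816, -0.287, 0.501, -0.191], [-0.577, -0.38, 0.722, -1.098], [-0.016, -0.879, -0.476, 0.884], [0.0, 0.0, 0.0, 1.0]]
```

View pics/scene0.png

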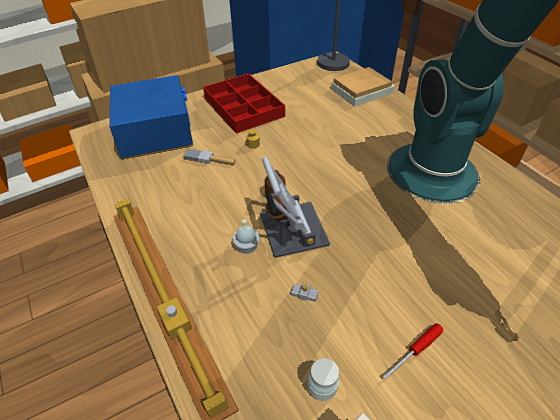

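View pics/side0.png

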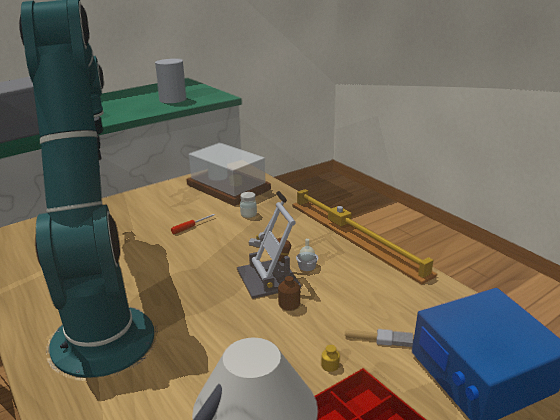

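The scene view shows the base plate near (295,229) and the frame's top at about (266,160). In the side view the plate is near (268,276) and the top bar near (285,212). I'll enlarge both.

```bash
python3 - <<'E'
import cv2,numpy as np
a=cv2.imread("pics/scene0.png")[150:260,235:335]; b=cv2.imread("pics/side0.png")[195:305,230:330]
im=np.hstack([cv2.resize(x,None,fx=4,fy=5,interpolation=cv2.INTER_CUBIC) for x in(a,b)])
cv2.imwrite("pics/crop0.png",im)
E
```

```text
(no output)
```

View pics/crop0.png

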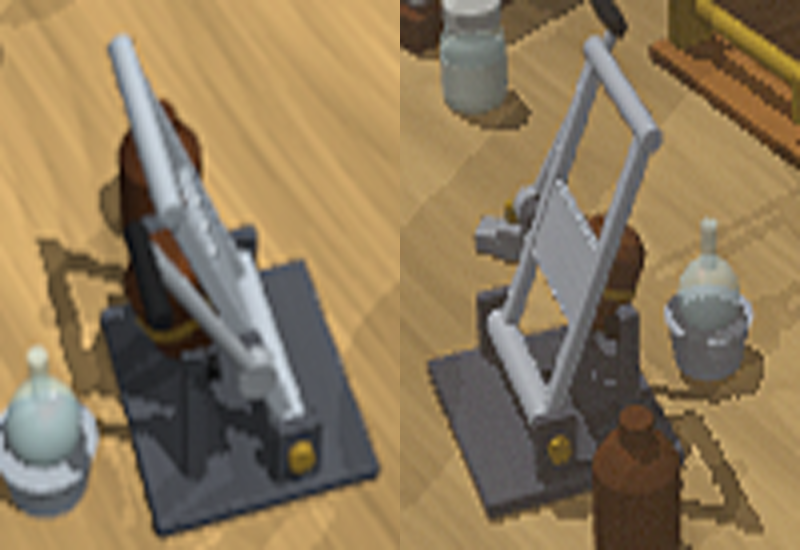

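The crop shows the bar ends at scene (265,158) and (277,193), and at side (279,204) and (293,223). The dark rubber foot is at scene (269..275, 195..210), and the plate corners are visible. I'll triangulate these next.

```bash
cat > h.py <<'E'
import numpy as np,cv2
from plant import status,optics,r
from scipy.spatial.transform import Rotation as R
def ray(f,p):
    k=np.array([f["k1"],0,0,0,0],float)
    u=cv2.undistortPoints(np.array([[p]],float),f["mtx"],k)[0,0]
    T=f["world_from_camera"]; d=T[:3,:3]@np.array([*u,1]); return T[:3,3],d/np.linalg.norm(d)
def plane(f,p,z):
    o,d=ray(f,p); return o+d*(z-o[2])/d[2]
def tri(f,p,g,q):
    o,d=ray(f,p);a,b=ray(g,q)
    s=np.linalg.lstsq(np.c_[d,-b],a-o,rcond=None)[0]; P=o+d*s[0];Q=a+b*s[1]
    return (P+Q)/2,np.linalg.norm(P-Q)
def proj(f,P):
    T=np.linalg.inv(f["world_from_camera"]); k=np.array([f["k1"],0,0,0,0],float)
    return cv2.projectPoints(np.atleast_2d(P).astype(float),cv2.Rodrigues(T[:3,:3])[0],T[:3,3],f["mtx"],k)[0][:,0]
E
python3 - <<'E'
from h import *
np.set_printoptions(precision=4,suppress=True)
f=optics.grab_frame("scene");g=optics.grab_frame("side")
c=lambda X,Y:(235+(X+.5)/4-.5,150+(Y+.5)/5-.5)
d=lambda X,Y:(230+(X-400+.5)/4-.5,195+(Y+.5)/5-.5)
L=tri(f,c(168,213),g,d(597,45));Rr=tri(f,c(121,44),g,d(652,137))
print("barL",L,"barR",Rr,np.linalg.norm(L[0]-Rr[0]))
C=[plane(f,c(*p),.012) for p in((102,312),(302,262),(378,468),(158,526))]
for x in C:print(x)
print([np.linalg.norm(C[i]-C[(i+1)%4]) for i in range(4)])
# foot ends in scene, at z .215
for p in((137,222),(162,300)): print("foot",plane(f,c(*p),.215))
y=L[0]-Rr[0];y[2]=0;y/=np.linalg.norm(y); x=np.array([y[1],-y[0],0])
m=(L[0]+Rr[0])/2; pc=np.mean(C,0)
print("x",x,"yaw",np.arctan2(x[1],x[0]),"mid",m,"plate",pc, "hub from bar",m-x*.19*np.sin(.42))
e=C[2]-C[1];print("yaw plate", [np.arctan2(*(C[i]-C[(i+1)%4])[[1,0]]) for i in range(4)])
E
```

```text
barL (array([0.5782, 0.018 , 0.2099]), np.float64(0.0006305992687491078)) barR (array([ 0.5427, -0.0978,  0.2107]), np.float64(0.0003211096054876957)) 0.1211023532309334
[ 0.5548 -0.1174  0.012 ]
[ 0.4149 -0.0776  0.012 ]
[0.4567 0.0729 0.012 ]
[0.5968 0.0313 0.012 ]
[np.float64(0.14545429774604984), np.float64(0.15625769990461993), np.float64(0.14614299675622422), np.float64(0.15447855879176592)]
foot [0.5979 0.0189 0.215 ]
foot [0.6102 0.0668 0.215 ]
x [ 0.956  -0.2933  0.    ] yaw -0.29768902128810676 mid [ 0.5605 -0.0399  0.2103] plate [ 0.5058 -0.0227  0.012 ] hub from bar [ 0.4864 -0.0172  0.2103]
yaw plate [np.float64(-0.2766159512419003), np.float64(-1.841433609649737), np.float64(2.852820082642685), np.float64(1.295839551663115)]
```

Bar height 0.210 (expected 0.208) and plate sides 0.146–0.156 both agree with the given sizes, so the base yaw is about -0.285 with the hub at (0.486,-0.018). The foot grip point should then be about (0.610,0.060,0.215), which matches the dark bar I measured. First I'll travel over to it.

arm_command(rows=[[[0, 0, 0], [-1, -0.64, -0.8], 1], [[0, 0, 0], [-1, -0.64, -0.8], 1], [[0, 0, 0], [-1, -0.64, -0.8], 1], [[0, 0, 0], [-1, -0.64, -0.8], 1], [[0, 0, 0], [-1, -0.64, -0.8], 1]])

```text
t: 0.62
ee_pos: [0.2965, 0.4865, 0.3143]
orientation: [0.183, 0.983, 0.002, 0.001]
force: [-0.1, 0.5, 0.6]
width: 0.0849
gripper_force: 0.0
```

arm_command(rows=[[[0, 0, 0], [-1, -0.65, 0], 1], [[0, 0, 0], [-1, -0.65, 0], 1], [[0, 0, 0], [-1, -0.65, 0], 1], [[0, 0, 0], [-1, -0.65, 0], 1]])

```text
t: 0.95
ee_pos: [0.3675, 0.387, 0.3111]
orientation: [0.185, 0.983, -0.001, 0.001]
force: [0.8, -0.3, 0.0]
width: 0.0851
gripper_force: 0.0
```

arm_command(rows=[[[0, 0, 0], [-1, -0.65, 0], 1], [[0, 0, 0], [-1, -0.65, 0], 1], [[0, 0, 0], [-1, -0.65, 0], 1], [[0, 0, 0], [-1, -0.65, 0], 1]])

```text
t: 1.28
ee_pos: [0.4374, 0.2904, 0.311]
orientation: [0.185, 0.983, -0.001, 0.001]
force: [0.5, -2.0, 0.5]
width: 0.0854
gripper_force: 0.0
```

arm_command(rows=[[[0, 0, 1], [-1, -0.65, 0], 1], [[0, 0, 1], [-1, -0.65, 0], 1], [[0, 0, 1], [-1, -0.65, 0], 1], [[0, 0, 1], [-1, -0.65, 0], 1], [[0, 0, 1], [-1, -0.65, 0], 1], [[0, 0, 1], [-1, -0.65, 0], 1], [[0, 0, 1], [-1, -0.65, 0], 1], [[0, 0, 1], [-1, -0.65, 0], 1], [[0, 0, 1], [-1, -0.65, 0], 1], [[0, 0, 1], [-1, -0.65, 0], 1]])

```text
t: 2.12
ee_pos: [0.5038, 0.2005, 0.3107]
orientation: [0.649, 0.761, -0.0, -0.0]
force: [0.6, 0.5, -0.4]
width: 0.0852
gripper_force: 0.0
```

arm_command(rows=[[[0, 0, 0.42], [-1, 0.2, 0], 1], [[0, 0, 0.42], [-1, 0.2, 0], 1], [[0, 0, 0.42], [-1, 0.2, 0], 1], [[0, 0, 0.42], [-1, 0.2, 0], 1], [[0, 0, 0.42], [-1, 0.2, 0], 1], [[0, 0, 0.42], [-1, 0.2, 0], 1]])

```text
t: 2.62
ee_pos: [0.5395, 0.1051, 0.3109]
orientation: [0.797, 0.604, -0.0, -0.0]
force: [0.8, 0.8, 0.0]
width: 0.0855
gripper_force: 0.0
```

```bash
cat >> h.py <<'E'
YAW=-.285; X=np.array([np.cos(YAW),np.sin(YAW),0]); Y=np.array([-X[1],X[0],0]); HUB=np.array([.486,-.018,0])
B=lambda x,y,z: HUB+X*x+Y*y+np.array([0,0,z])
def rel(P):  # world target TCP -> tool units, from measured pose
    s=status.observe(); Rm=R.from_quat(s["orientation"]); 
    want=R.from_matrix(np.c_[np.cross(X,[0,0,-1]),X,[0,0,-1]])
    return (Rm.inv().apply(np.array(P)-s["ee_pos"])*10).round(2),((Rm.inv()*want).as_rotvec()/(np.pi/3)).round(3),s["ee_pos"].round(4)
E
python3 - <<'E'
from h import *
print(rel(B(.097,.110,.31)))
f=optics.grab_frame("wrist"); cv2.imwrite("pics/w1.png",f["image"])
print(proj(f,[B(.097,.069,.215),B(.097,.127,.215),B(.0775,-.062,.2085),B(.0775,.062,.2085)]).round())
E
```

```text
(array([-0.24,  0.8 ,  0.01]), array([-0.  ,  0.  ,  0.01]), array([0.5395, 0.1051, 0.3109]))
[[375. 294.]
 [382. 229.]
 [339. 405.]
 [350. 297.]]
```

View pics/w1.png

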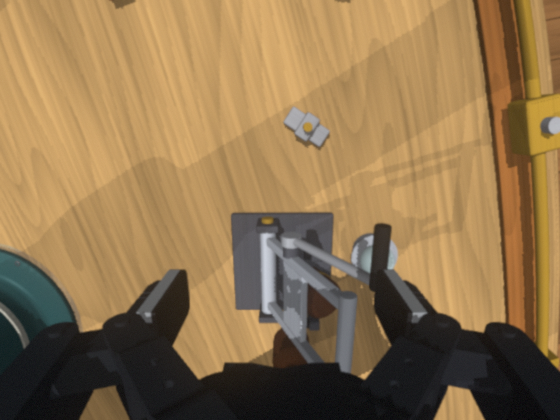

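The wrist view shows the foot bar from (382,225) to (377,290), within about 4 px (3 mm) of the prediction, so I'll go above it and down.

arm_command(rows=[[[0, 0, 0], [-0.24, 0.8, 0.2], 1], [[0, 0, 0], [-0.24, 0.8, 0.2], 1], [[0, 0, 0], [-0.24, 0.8, 0.2], 1], [[0, 0, 0], [-0.24, 0.8, 0.2], 1]])

```text
t: 3.0
ee_pos: [0.6105, 0.0583, 0.2897]
orientation: [0.798, 0.602, -0.001, 0.0]
force: [-1.1, 0.1, 0.6]
width: 0.0853
gripper_force: 0.0
```

```bash
python3 - <<'E'
from h import *
print(rel(B(.097,.110,.194)))
f=optics.grab_frame("wrist"); cv2.imwrite("pics/w2.png",f["image"])
print(proj(f,[B(.097,.069,.215),B(.097,.127,.215),B(.0775,-.062,.2085),B(.0775,.062,.2085)]).round())
E
```

```text
(array([ 0.02, -0.01,  0.96]), array([-0.001,  0.002,  0.006]), array([0.6105, 0.0583, 0.2897]))
[[279. 278.]
 [280. 204.]
 [257. 403.]
 [254. 282.]]
```

View pics/w2.png

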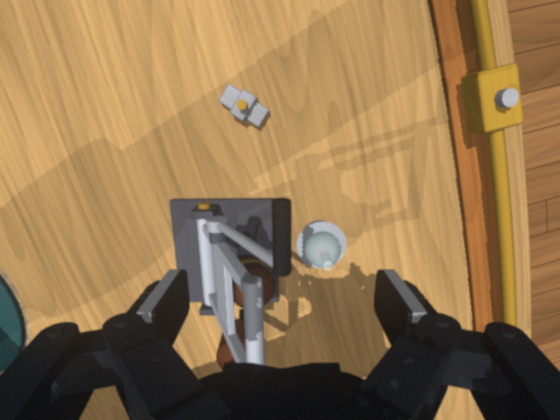

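The foot bar is at x≈283, rows 200–272, as predicted and centred between the fingers. I'll descend and half-close to cage it.

arm_command(rows=[[[0, 0, 0], [0, 0.02, 0.4], 1], [[0, 0, 0], [0, 0.02, 0.7], 1], [[0, 0, 0], [0, 0.02, 0.96], 1], [[0, 0, 0], [0, 0.02, 0.96], -0.4], [[0, 0, 0], [0, 0.02, 0.96], -0.4], [[0, 0, 0], [0, 0.02, 0.96], -0.4], [[0, 0, 0], [0, 0.02, 0.96], -0.4], [[0, 0, 0], [0, 0.02, 0.96], -0.4], [[0, 0, 0], [0, 0.02, 0.96], -0.4]])

```text
t: 3.8
ee_pos: [0.6123, 0.0586, 0.1965]
orientation: [0.799, 0.602, 0.001, 0.0]
force: [-0.6, 0.8, -0.7]
width: 0.0259
gripper_force: 0.0
```

```bash
python3 - <<'E'
from h import *
s0=status.observe()["ee_pos"]
for a in (.57,.3,0,-.3,-.6,-.9,-1.2,-1.5):
    P=B(.0306+.13*np.sin(a)-.004,.110,.1035+.13*np.cos(a)-.019)
    Rm=R.from_quat(status.observe()["orientation"]); print(a,(Rm.inv().apply(P-s0)*10).round(2))
print(rel(B(.097,.11,.194)))
f=optics.grab_frame("wrist"); g=optics.grab_frame("side")
im=np.hstack([f["image"][150:,120:440],cv2.resize(g["image"][170:305,220:340],(320,270),interpolation=3)] if 0 else [f["image"][150:420,120:440],cv2.resize(g["image"][170:290,220:340],(270,270),interpolation=3)])
cv2.imwrite("pics/w3.png",im)
E
```

```text
0.57 [ 0.01 -0.03  0.03]
0.3 [ 0.01 -0.35 -0.12]
0 [ 0.01 -0.73 -0.18]
-0.3 [ 0.02 -1.11 -0.12]
-0.6 [ 0.02 -1.46  0.04]
-0.9 [ 0.02 -1.75  0.31]
-1.2 [ 0.02 -1.94  0.65]
-1.5 [ 0.02 -2.03  1.03]
(array([ 0.01, -0.03,  0.02]), array([ 0.001, -0.001,  0.005]), array([0.6123, 0.0586, 0.1965]))
```

View pics/w3.png

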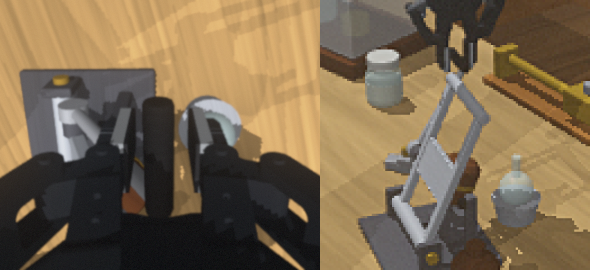

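The foot bar sits caged between the pads (crop x≈157, pads at 130 and 195). Next I'll swing it over the arc.

arm_command(rows=[[[0, 0, 0], [0, -0.15, -0.05], -0.4], [[0, 0, 0], [0, -0.3, -0.11], -0.4], [[0, 0, 0], [0, -0.45, -0.15], -0.4], [[0, 0, 0], [0, -0.6, -0.18], -0.4], [[0, 0, 0], [0, -0.73, -0.18], -0.4], [[0, 0, 0], [0, -0.87, -0.17], -0.4], [[0, 0, 0], [0, -1, -0.15], -0.4], [[0, 0, 0], [0, -1, -0.15], -0.4]])

```text
t: 4.57
ee_pos: [0.514, 0.0868, 0.2103]
orientation: [0.799, 0.602, -0.0, -0.001]
force: [1.5, 0.7, 0.7]
width: 0.0255
gripper_force: 0.0
```

arm_command(rows=[[[0, 0, 0], [0, -0.15, 0.03], -0.4], [[0, 0, 0], [0, -0.3, 0.1], -0.4], [[0, 0, 0], [0, -0.46, 0.19], -0.4], [[0, 0, 0], [0, -0.6, 0.3], -0.4], [[0, 0, 0], [0, -0.75, 0.46], -0.4], [[0, 0, 0], [0, -0.85, 0.61], -0.4], [[0, 0, 0], [0, -0.94, 0.8], -0.4], [[0, 0, 0], [0, -0.94, 0.8], -0.4]])

```text
t: 5.23
ee_pos: [0.4233, 0.112, 0.1282]
orientation: [0.799, 0.602, -0.002, -0.001]
force: [-0.6, -0.0, -0.6]
width: 0.0255
gripper_force: 0.0
```

```bash
python3 - <<'E'
from h import *
f=optics.grab_frame("wrist"); g=optics.grab_frame("side")
im=np.hstack([f["image"][150:420,120:440],cv2.resize(g["image"][180:300,220:340],(270,270),interpolation=3)])
cv2.imwrite("pics/w4.png",im)
E
```

```text
(no output)
```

View pics/w4.png

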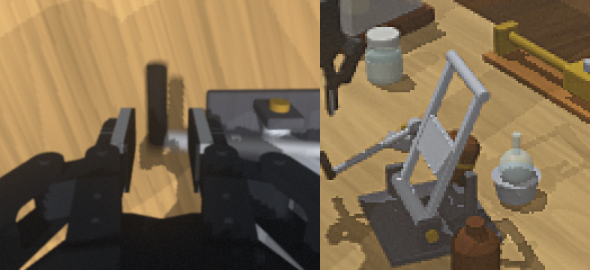

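The foot has already dropped clear of the fingers: it is at crop (157,65–140) in the wrist view, and the leg slopes down and forward in the side view. I'll check that position by projection while I raise the arm.

arm_command(rows=[[[0, 0, 0], [0, 0, -0.4], -0.4], [[0, 0, 0], [0, 0, -0.8], -0.4], [[0, 0, 0], [0, 0, -1], 0.4], [[0, 0, 0], [0, 0, -1], 0.4]])

```text
t: 5.67
ee_pos: [0.4284, 0.1123, 0.2359]
orientation: [0.799, 0.601, 0.004, 0.001]
force: [0.7, 0.4, 1.1]
width: 0.0486
gripper_force: 0.0
```

arm_command(rows=[[[0, 0, 0], [0, 0, -0.4], 0.4], [[0, 0, 0], [0, 0, -0.9], 0.4], [[0, 0, 0], [0, 0, -0.9], 0.4], [[0, 0, 0], [0, 0, -0.9], 0.4]])

```text
t: 6.0
ee_pos: [0.4273, 0.112, 0.3242]
orientation: [0.799, 0.601, 0.003, 0.0]
force: [0.1, -0.2, -1.0]
width: 0.0596
gripper_force: 0.0
```

```bash
python3 - <<'E'
from h import *
print(rel(B(.0775,0,.30)))
f=optics.grab_frame("wrist"); g=optics.grab_frame("side")
P=[B(-.091,.069,.057),B(-.091,.127,.057),B(.0775,-.062,.2085),B(.0775,.062,.2085)]
a=f["image"];b=g["image"]
print(proj(f,P).round(),proj(g,P).round())
b2=cv2.resize(b[190:300,210:320],(420,420),interpolation=3)
cv2.imwrite("pics/w5.png",np.hstack([a[:,180:],b2]))
E
```

```text
(array([-1.09,  1.7 ,  0.24]), array([ 0.004, -0.004,  0.004]), array([0.4273, 0.112 , 0.3242]))
[[282. 212.]
 [282. 169.]
 [444. 374.]
 [467. 264.]] [[225. 257.]
 [221. 248.]
 [293. 223.]
 [278. 204.]]
```

View pics/w5.png

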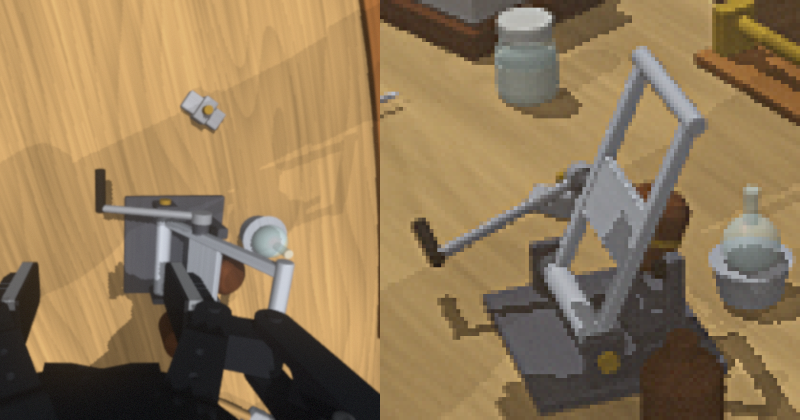

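The foot matches its fully-down prediction in both views: wrist (280,170–210), side (221,249)–(225,258). The bar hasn't moved. Next I'll go above the bar.

arm_command(rows=[[[0, 0, 0], [-0.55, 0.85, 0.1], 1], [[0, 0, 0], [-0.55, 0.85, 0.1], 1], [[0, 0, 0], [-0.55, 0.85, 0.1], 1], [[0, 0, 0], [-0.55, 0.85, 0.1], 1]])

```text
t: 6.43
ee_pos: [0.4933, 0.0317, 0.309]
orientation: [0.8, 0.599, -0.001, 0.001]
force: [-0.5, -0.2, -0.3]
width: 0.0851
gripper_force: 0.0
```

arm_command(rows=[[[0, 0, 0], [-0.55, 0.85, 0.1], 1], [[0, 0, 0], [-0.55, 0.85, 0.1], 1], [[0, 0, 0], [-0.55, 0.85, 0.1], 1], [[0, 0, 0], [-0.55, 0.85, 0.1], 1], [[0, 0, 0], [-0.55, 0.85, 0.1], 1]])

```text
t: 6.85
ee_pos: [0.5582, -0.0415, 0.299]
orientation: [0.799, 0.601, -0.001, -0.0]
force: [0.3, 1.0, 0.8]
width: 0.0858
gripper_force: 0.0
```

```bash
python3 - <<'E'
from h import *
print(rel(B(.0775,0,.1885)))
f=optics.grab_frame("wrist"); a=f["image"]
print(proj(f,[B(.0775,.062,.2085),B(.0775,.03,.2085)]).round())
cv2.imwrite("pics/w6.png",a[120:,120:440])
E
```

```text
(array([0.02, 0.02, 1.1 ]), array([-0.002,  0.002,  0.003]), array([ 0.5582, -0.0415,  0.299 ]))
[[284. 136.]
 [283. 181.]]
```

View pics/w6.png

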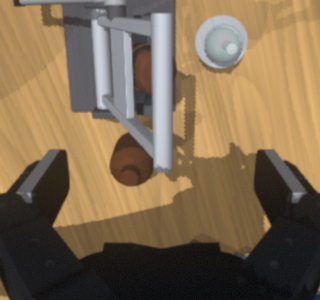

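The bar appears at crop x≈162 (full 282) as predicted (283) and centred between the fingers. I'll descend and grip.

arm_command(rows=[[[0, 0, 0], [0.02, 0.02, 0.3], 1], [[0, 0, 0], [0.02, 0.02, 0.6], 1], [[0, 0, 0], [0.02, 0.02, 0.6], 1]])

```text
t: 7.15
ee_pos: [0.5582, -0.0376, 0.2358]
orientation: [0.798, 0.602, -0.003, -0.002]
force: [-1.5, 0.0, -0.2]
width: 0.085
gripper_force: 0.0
```

arm_command(rows=[[[0, 0, 0], [0, 0, 0.25], 1], [[0, 0, 0], [0, 0, 0.5], 1], [[0, 0, 0], [0, 0, 0.5], 1], [[0, 0, 0], [0, 0, 0.5], -0.4], [[0, 0, 0], [0, 0, 0.5], -0.4], [[0, 0, 0], [0, 0, 0.5], -0.4], [[0, 0, 0], [0, 0, 0.5], -0.4], [[0, 0, 0], [0, 0, 0.5], -0.4]])

```text
t: 7.82
ee_pos: [0.5613, -0.0392, 0.1913]
orientation: [0.799, 0.602, 0.001, 0.0]
force: [-0.2, 0.5, 0.2]
width: 0.0265
gripper_force: 0.0
```

arm_command(rows=[[[0, 0, 0], [0, 0, 0], -1], [[0, 0, 0], [0, 0, 0], -1], [[0, 0, 0], [0, 0, 0], -1], [[0, 0, 0], [0, 0, 0], -1], [[0, 0, 0], [0, 0, 0], -1], [[0, 0, 0], [0, 0, 0], -1]])

```text
t: 8.32
ee_pos: [0.5596, -0.0388, 0.191]
orientation: [0.799, 0.602, -0.001, -0.001]
force: [-17.2, 5.1, 21.1]
width: 0.0142
gripper_force: 58.5
```

```bash
python3 - <<'E'
from h import *
s=status.observe(); print(s["ee_pos"],s["width"],s["gripper_force"],s["force"])
print(rel(s["ee_pos"]-X*.0775+np.array([0,0,.0165])), (s["ee_pos"]-HUB)@X,(s["ee_pos"]-HUB)@Y)
E
```

```text
[ 0.55960558 -0.03878055  0.19101707] 0.014239220909797576 58.54373574256897 [-17.17951899   5.08918511  21.05544738]
(array([ 0.  , -0.78, -0.16]), array([-0.003, -0.001,  0.005]), array([ 0.5596, -0.0388,  0.191 ])) 0.07647905788665382 0.000752461448335449
```

The bar is gripped at 58 N and lies where expected. I'll raise it along the 190 mm arc.

arm_command(rows=[[[0, 0, 0], [0, -0.11, -0.04], -1], [[0, 0, 0], [0, -0.21, -0.08], -1], [[0, 0, 0], [0, -0.32, -0.11], -1], [[0, 0, 0], [0, -0.43, -0.14], -1], [[0, 0, 0], [0, -0.55, -0.15], -1], [[0, 0, 0], [0, -0.66, -0.16], -1], [[0, 0, 0], [0, -0.73, -0.16], -1], [[0, 0, 0], [0, -0.78, -0.16], -1], [[0, 0, 0], [0, -0.78, -0.16], -1], [[0, 0, 0], [0, -0.78, -0.16], -1]])

```text
t: 9.15
ee_pos: [0.486, -0.0181, 0.2072]
orientation: [0.799, 0.601, 0.001, 0.001]
force: [1.0, -5.5, 11.1]
width: 0.0138
gripper_force: 66.0
```

```bash
python3 - <<'E'
from h import *
s=status.observe(); print(s["ee_pos"],s["width"],s["gripper_force"],s["force"], (s["ee_pos"]-HUB)@X)
f=optics.grab_frame("scene"); g=optics.grab_frame("side")
P=[B(0,-.062,.225),B(0,.062,.225),B(0,-.062,.035),B(0,.062,.035),B(-.13,.11,.02)]
print(proj(f,P).round(1).tolist(),proj(g,P).round(1).tolist())
im=np.hstack([cv2.resize(f["image"][150:260,245:345],(400,440),interpolation=3),cv2.resize(g["image"][190:300,210:310],(400,440),interpolation=3)])
cv2.imwrite("pics/w7.png",im)
E
```

```text
[ 0.48595758 -0.01814294  0.20722276] 0.01380379808545433 66.00541234016418 [ 0.95585053 -5.51492962 11.11377532] -5.200385304466128e-07
[[295.3, 148.2], [310.8, 181.4], [294.3, 203.3], [307.6, 236.7], [361.6, 244.2]] [[265.6, 222.4], [252.6, 203.0], [267.6, 281.2], [255.2, 259.1], [210.3, 263.2]]
```

View pics/w7.png

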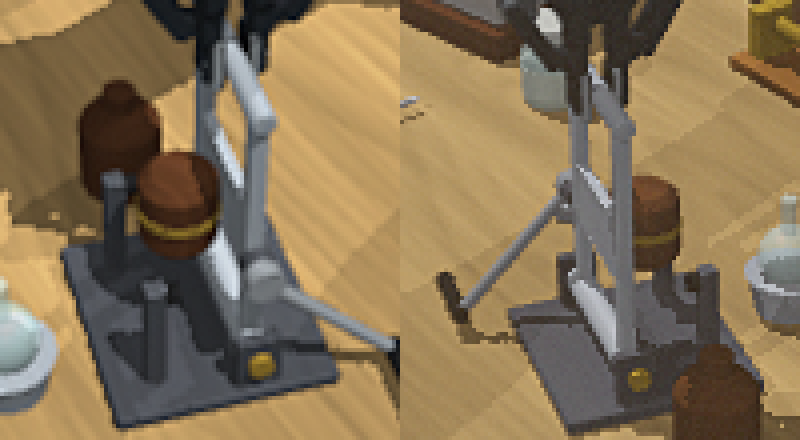

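The frame is upright: the bar ends are at scene (311,180) and side (266,222), within about 1 px (2 mm) of the upright prediction against an 11 mm tolerance, and the kickstand is down. I'll let it settle, then hand in.

arm_command(rows=[[[0, 0, 0], [0, 0, 0], -1], [[0, 0, 0], [0, 0, 0], -1], [[0, 0, 0], [0, 0, 0], -1], [[0, 0, 0], [0, 0, 0], -1], [[0, 0, 0], [0, 0, 0], -1], [[0, 0, 0], [0, 0, 0], -1], [[0, 0, 0], [0, 0, 0], -1], [[0, 0, 0], [0, 0, 0], -1]])

```text
t: 9.92
ee_pos: [0.4863, -0.0182, 0.2072]
orientation: [0.799, 0.601, 0.001, 0.001]
force: [0.5, -5.0, 12.4]
width: 0.014
gripper_force: 66.1
```

```bash
python3 -c "
from plant import job,status
s=status.observe(); print(s['ee_pos'],s['gripper_force'],s['joint_vel'])
print(job.sign_off())"
```

```text
[ 0.4862501  -0.01820012  0.20722283] 66.1160409450531 [ 5.91891676e-05  6.38755777e-04  7.67377779e-05  2.32113209e-03
 -1.48496932e-03  1.10194428e-03  2.34772764e-04]
the job is handed in; nothing more can be done
None
```

I flipped the kickstand fully down while the frame still leaned back, then raised the frame by its top bar and handed the job in at about 10 s with it held upright and still in the gripper; the sign-off gave no verdict.

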